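# Sweep the broken biscuits off the board

## Robot

A 7-joint arm with a two-finger parallel gripper is mounted at the origin on the work surface. World frame = base frame: x ahead of the robot, y to its left, z up, the work surface at z = 0. Lengths are in m, angles in rad, forces in N, time in s.
With the tool pointing down it reaches from about 0.4 to 0.85 m from the base axis. Payload 10.4 kg.
Tool frame: the origin (TCP) lies on the centre line of the jaws, within the pads' length; the fingertips stand 17 mm ahead of it and the grasp point (between the pads) lies 2 mm behind it (manip.tcp_to_tips is the distance from the TCP to the fingertips, in m); z points along the fingers, x is the direction in which the jaws open and shut, and the axes are right-handed (so a half turn about z gives the same grasp; the last joint's range is limited). The gripper opens to 85 mm and grips with 20 to 120 N. Pads are 22 mm wide; open, the fingers measure 114 mm over their backs; the gripper's body (76 mm by 85 mm) begins 54 mm behind the grasp point. The pads swing forward as they close: fully open they stand 13 mm farther back than shut.
Start: joints at [1.105, 0.332, -0.065, 1.46, 0.022, 1.35, -0.088], TCP at [0.268, -0.565, 0.248] pointing down, gripper open.
Joint ranges: [-2.6, 2.6], [-0.5, 2.12], [-1.47, 1.34], [0.16, 2.42], [-1.27, 4.41], [0.06, 2.06], [-2.6, 2.6]. Speed limits (rad/s): [2.22, 2.22, 2.79, 2.79, 3.14, 3.14, 3.14].

## Interface

Orientations are given as a unit quaternion [x, y, z, w].
In Python, from workcell import manip gives the robot as it stands.
- The arm moves only by the shell command python3 -m pendant 'ROWS' [FORCE]. ROWS is JSON, a list of rows, each a list of 3 entries, a list of its own where there are three numbers: the shift along the world's x, y, z in cm, then the turn, a rotation vector about the world's x, y, z in degrees, then the closure in counts, from 0 (fully open) to 255 (shut). A call has 1 to 12 rows; each row shifts and turns the pose as measured when the row begins; what a row does not reach is not made up. A row lasts 1/8 s, in which the tool goes at most 62.5 mm and 10.7 degrees, less where a joint would pass 70% of its speed; a pose out of reach is approached as far as the arm can. A call is refused whole if a number of a shift passes 6.25 or a number of a turn 10.7, either way. A call with a gripper value outside its range is refused whole. The fingers move at their own pace and stop on an object; FORCE is the grip in N (left out, the last holds). Time passes only in rows, so rows that do not move let the fingers close. It gives the time, the measured TCP pose, the force and the opening at its end, in the units of the state.
- manip.get_obs(): the state, without advancing time (a new reading comes with each control period).
- manip.camera(name): name is "scene" or "side" or "wrist"; returns a dict with "pixels" (384x512x3 uint8, red, green, blue), "range_z" (384x512 float32, m along the optical axis (not along the pixel's ray), 0 where there is no reading), "K" (3x3 intrinsics, pixels), "origin" and "rotation" of the camera in the world; the wrist camera has in their place "hand_eye" (4x4, takes a point from camera to tool coordinates, whose origin is the TCP and whose axes are the tool frame's). Camera axes: x right, y down, z forward; pixel columns grow to the right and rows downward; lengths in m; the calibration is good to about 2 mm. A picture is of the moment at which its call begins: read the wrist's pose just before it.
- manip.hand_in(): hands the job in, once; it reports no verdict.
The state is a dict: "clock": time; "joint_pos": joint angles; "joint_velocities": joint speeds; "tau": joint torques, N m; "position": TCP position; "ee_rot": TCP orientation; "ft_force": force on the tool from outside, world axes, zero at the start; "torque": the same for the moment, N m; "grip_width": opening from 0.0 (shut) to 1.0 (fully open).
Only numpy, scipy, OpenCV 4.12 (cv2) and the standard library are available. Lean on these libraries where they do the work, as an engineer would, in place of code of your own. Each camera call takes 0.05 s, during which the arm holds its last target.

## Task

Sweep the three broken half biscuits across the wooden board and over its edge into the low open steel pan that stands beside it, so that all three end up lying in the pan. Only push them along: do not pick any of them up. Leave the whole round biscuit where it lies on the board, and leave the mug and the bottle alone.

Things in the scene. Friction and masses are not known exactly. Their poses are not given: they have to be found in the camera images.
- board: fixed rectangular wooden cutting board, 260 mm along its x, 240 mm along its y, its flat top 45 mm above the counter. Origin: centre of the underside, at counter height. The pan stands against one of its two y ends and the cooling rack against the other
- pan: fixed shallow open steel pan, 280 mm along its x, 120 mm along its y, 25 mm high (rim 20 mm below the board's top), walls and floor 3 mm. It stands parallel to the board with a 3 mm gap, along the whole of the board's +y or -y edge; which one changes from start to start. Origin: centre of the underside; axes parallel to the board's
- rack: fixed dark wire cooling rack with three whole biscuits on it, 280 x 120 mm, 34 mm high with the biscuits, along the board's edge opposite the pan. Nothing belongs on it now. Origin: centre of the underside
- half1: one of three like broken half biscuits: half disc of radius 25 mm, 14 mm thick, about 12 g, hard, golden brown, lying flat on the board at the start (underside 45 mm above the counter), about 60 mm from the next biscuit across the board's x. Origin: under its centroid, on the underside, 11 mm from the broken edge; +x points from the straight broken edge to the round side. It slides, does not roll
- half2: one of three like broken half biscuits: half disc of radius 25 mm, 14 mm thick, about 12 g, hard, golden brown, lying flat on the board at the start (underside 45 mm above the counter), about 60 mm from the next biscuit across the board's x. Origin: under its centroid, on the underside, 11 mm from the broken edge; +x points from the straight broken edge to the round side. It slides, does not roll
- half3: one of three like broken half biscuits: half disc of radius 25 mm, 14 mm thick, about 12 g, hard, golden brown, lying flat on the board at the start (underside 45 mm above the counter), about 60 mm from the next biscuit across the board's x. Origin: under its centroid, on the underside, 11 mm from the broken edge; +x points from the straight broken edge to the round side. It slides, does not roll
- whole: the whole round biscuit, 50 mm across, 14 mm thick, lying flat on the board among the broken ones; to be left there. Origin: centre of the underside
- mug: white mug, 80 mm across, 90 mm high, standing on the counter off to the left (+y); bystander. Origin: centre of the underside
- syrup: grey plastic bottle, 48 mm across, 130 mm high, standing on the counter off to the right (-y); bystander. Origin: centre of the underside

How it is judged:
At the end, for the whole second after the job is handed in: All three broken halves are at rest in the pan (the centre of each within the pan's walls and less than 35 mm above the counter), the whole biscuit within 15 mm of where it lay, the mug and the bottle within 20 mm of where they stood (x of half1 in the frame of pan between -0.137 and 0.137 m and y of half1 in the frame of pan between -0.057 and 0.057 m and height (world z) of each of half1, half2, half3 below 0.035 m and linear speed of each of half1, half2, half3, whole below 0.02 m/s and x of half2 in the frame of pan between -0.137 and 0.137 m and y of half2 in the frame of pan between -0.057 and 0.057 m and x of half3 in the frame of pan between -0.137 and 0.137 m and y of half3 in the frame of pan between -0.057 and 0.057 m and distance of whole from where it was at the start of the episode below 0.015 m and distance of each of mug, syrup from where it was at the start of the episode below 0.02 m); the robot touches nothing.
It fails at once if a broken half is lifted more than 15 mm above the board's top (height (world z) of any of half1, half2, half3 above 0.06 m).
It fails at once if the whole biscuit is moved by more than 15 mm (distance of whole from where it was at the start of the episode above 0.015 m).
It fails at once if the mug or the bottle is moved by more than 20 mm (distance of any of mug, syrup from where it was at the start of the episode above 0.02 m).
It also fails if it takes over 64 s, if anything falls off the work surface, if the arm or the gripper's body presses on something with over 40 N, if the wrist force passes 120 N, or if a joint passes its speed limit or range.

## Working session

There is one attempt and no reset: what is moved stays moved. The work goes in short steps, Python scripts to look and compute and a shell command to move; the robot and the scene stay as the last step left them, time stands still between calls to the robot, and variables do not carry over. Pictures are saved under pics/ and viewed, and the job is handed in when it is done.

```bash
mkdir -p pics; ls; python3 - <<'E'
from workcell import manip
import cv2,numpy as np
o=manip.get_obs();print({k:np.round(v,3).tolist() for k,v in o.items()})
for n in ("scene","side"):
    c=manip.camera(n);cv2.imwrite(f"pics/{n}0.png",c["pixels"][:,:,::-1]);print(n,c["K"].tolist(),np.round(c["origin"],3).tolist(),np.round(c["rotation"],3).tolist())
    np.savez(f"{n}0.npz",**c)
E
```

```text
pics
{'clock': 0.0, 'joint_pos': [1.105, 0.333, -0.065, 1.461, 0.022, 1.35, -0.088], 'joint_velocities': [-0.001, -0.001, 0.001, 0.0, -0.001, 0.0, -0.0], 'tau': [-0.001, -62.545, 0.048, -39.162, 0.016, 0.01, 0.0], 'position': [0.268, -0.564, 0.248], 'ee_rot': [0.845, -0.535, -0.001, -0.0], 'ft_force': [0.219, -0.435, -0.345], 'torque': [-0.02, 0.038, 0.033], 'grip_width': 1.002}
scene [[459.6731361572954, 0.0, 251.39321118834368], [0.0, 459.6731361572954, 193.84096946471792], [0.0, 0.0, 1.0]] [1.144, 1.009, 1.014] [0.228, 0.874, -0.414, -0.112]
side [[462.39370451376004, 0.0, 256.925133535677], [0.0, 462.39370451376004, 187.63697703809643], [0.0, 0.0, 1.0]] [0.351, 0.838, 1.036] [-0.121, 0.928, -0.35, 0.044]
```

View pics/scene0.png

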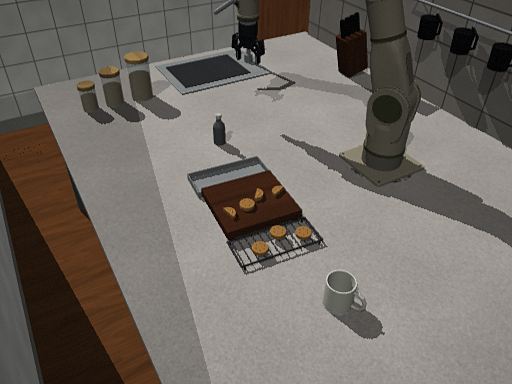

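View pics/side0.png

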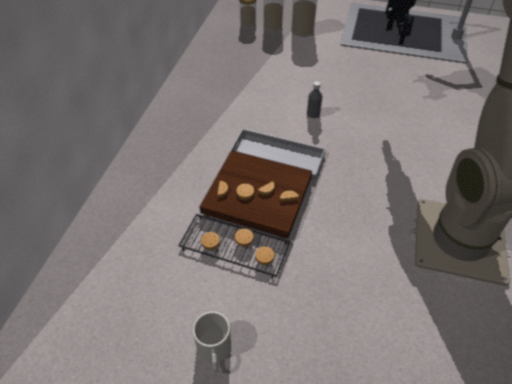

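Pan is on the −y side (scene pixels ~(228,174)), rack on +y. On the board: a half at (230,213), the whole at (247,204), halves at (259,195) and (278,190). Measuring by ray casting.

```bash
cat > h.py <<'E'
import numpy as np,cv2
from scipy.spatial.transform import Rotation as R
def cast(c,uv,z):
    r=R.from_quat(c["rotation"]).as_matrix() if np.size(c["rotation"])==4 else np.array(c["rotation"])
    uv=np.atleast_2d(uv).astype(float);K=c["K"]
    d=np.c_[(uv[:,0]-K[0,2])/K[0,0],(uv[:,1]-K[1,2])/K[1,1],np.ones(len(uv))]@r.T
    o=np.array(c["origin"]);return o+d*((z-o[2])/d[:,2])[:,None]
def pts(c):
    r=R.from_quat(c["rotation"]).as_matrix();K=c["K"];Z=c["range_z"];v,u=np.mgrid[:384,:512]
    return np.stack([(u-K[0,2])/K[0,0]*Z,(v-K[1,2])/K[1,1]*Z,Z],-1)@r.T+c["origin"]
E
python3 - <<'E'
from h import *
for n in("scene","side"):
    c=dict(np.load(n+"0.npz"));P=pts(c);im=c["pixels"];hsv=cv2.cvtColor(im,cv2.COLOR_RGB2HSV)
    roi=(P[...,0]>.35)&(P[...,0]<.9)&(abs(P[...,1])<.45)
    b=roi&(hsv[...,2]>100)&(hsv[...,1]>110)
    nn,l,s,ce=cv2.connectedComponentsWithStats(b.astype(np.uint8))
    for i in range(1,nn):
        if s[i,4]>15:
            q=cast(c,ce[i],.057)[0]; w=cast(c,np.argwhere(l==i)[:,::-1],.059)[:,:2]
            ev,ec=np.linalg.eigh(np.cov(w.T));(rc,sz,a)=cv2.minAreaRect((w*1000).astype(np.float32))
            print(n,ce[i].round(1),s[i,4],q.round(3),"z",np.median(P[...,2][l==i]).round(3),np.degrees(np.arctan2(ec[1,1],ec[0,1])).round(),np.round(sz))
    bd=roi&(P[...,2]>.04)&(P[...,2]<.05)&(hsv[...,2]<100)&(hsv[...,1]>120)
    k,l,s,ce=cv2.connectedComponentsWithStats(bd.astype(np.uint8));i=1+s[1:,4].argmax()
    w=cast(c,np.argwhere(l==i)[:,::-1],.045)[:,:2]
    r=cv2.minAreaRect((w*1000).astype(np.float32));print("board",r,cv2.boxPoints(r).round().tolist())
    x=slice(150,250); 
    v,u=(np.s_[135:285],np.s_[150:340])
    crop=im[v,u,::-1];cv2.imwrite(f"pics/{n}0c.png",cv2.resize(crop,None,fx=4,fy=4,interpolation=cv2.INTER_CUBIC))
E
```

```text
scene [276.5 188.7] 55 [0.475 0.009 0.057] z 0.059 -158.0 [48. 22.]
scene [258.4 192.8] 59 [ 0.54  -0.002  0.057] z 0.059 53.0 [47. 23.]
scene [246.5 202.8] 122 [0.599 0.024 0.057] z 0.059 -154.0 [45. 48.]
scene [230.1 210.5] 71 [0.662 0.031 0.057] z 0.059 98.0 [25. 50.]
scene [277.5 230.6] 147 [0.579 0.181 0.057] z 0.033 50.0 [48. 45.]
scene [303.1 231.3] 142 [0.514 0.221 0.057] z 0.034 -144.0 [47. 45.]
scene [259.5 246.7] 157 [0.66  0.213 0.057] z 0.034 55.0 [44. 43.]
board ((573.3815307617188, 1.74224853515625), (242.95489501953125, 257.6579895019531), 85.32408142089844) [[435.0, -109.0], [692.0, -130.0], [712.0, 112.0], [455.0, 133.0]]
side [221.9 187.2] 124 [0.664 0.031 0.057] z 0.058 101.0 [27. 53.]
side [266.8 187.1] 126 [ 0.541 -0.002  0.057] z 0.059 53.0 [54. 29.]
side [244.7 189.6] 217 [0.599 0.023 0.057] z 0.059 125.0 [51. 52.]
side [288.3 194.3] 137 [0.477 0.009 0.057] z 0.058 -156.0 [53. 29.]
side [243.7 236.1] 233 [0.559 0.177 0.057] z 0.034 65.0 [47. 47.]
side [209.9 239.7] 220 [0.639 0.21  0.057] z 0.034 103.0 [43. 47.]
side [264.5 254.6] 237 [0.493 0.218 0.057] z 0.033 84.0 [43. 44.]
board ((568.0018920898438, 1.1594390869140625), (240.47406005859375, 254.4545135498047), 85.00044250488281) [[431.0, -108.0], [684.0, -130.0], [705.0, 110.0], [452.0, 132.0]]
```

View pics/scene0c.png

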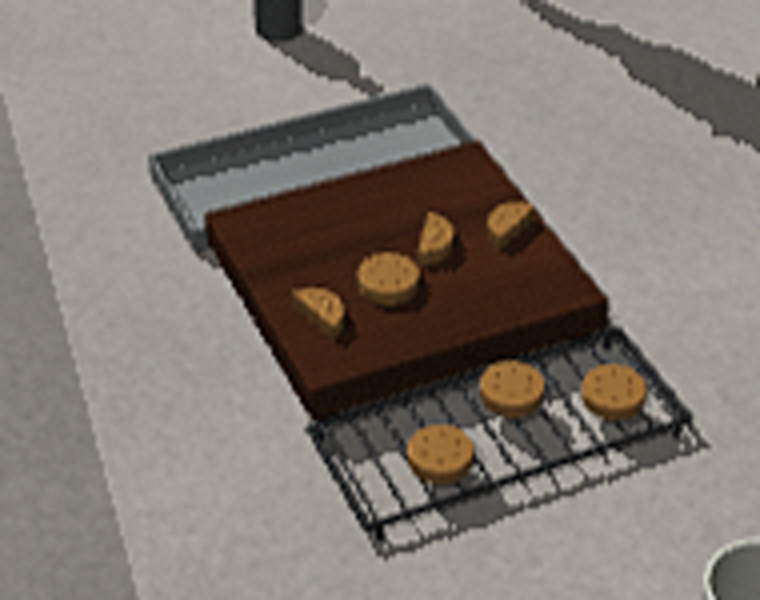

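View pics/side0c.png

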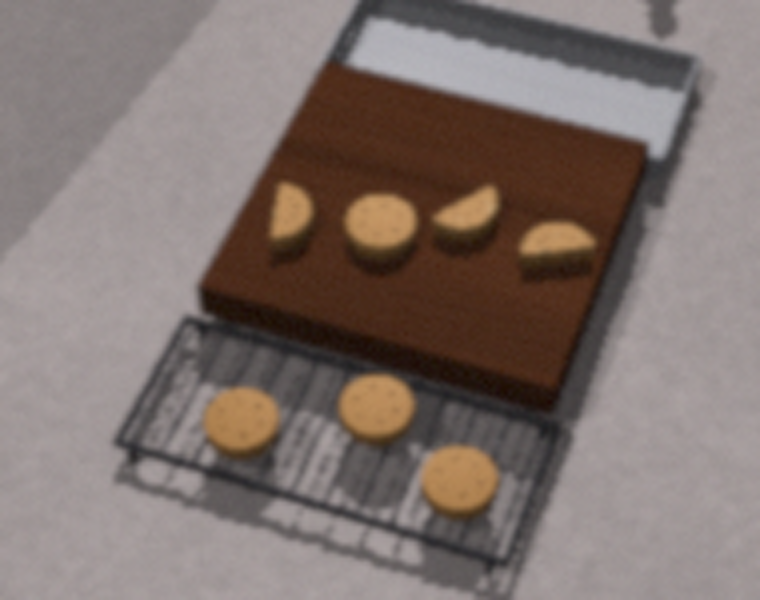

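```bash
python3 -c "
from workcell import manip;print(manip.tcp_to_tips)"; python3 -m pendant '[[[3,5.5,0],[0,0,5.5],195],[[3,5.5,0],[0,0,5.5],195],[[3,5.5,0],[0,0,5.5],195],[[3,5.5,0],[0,0,5.5],195],[[3,5.5,0],[0,0,5.5],195],[[2,5.5,0],[0,0,5.5],195],[[2,5.5,0],[0,0,5.5],195],[[1,5.5,0],[0,0,5.5],195],[[0,5.5,0],[0,0,5.5],195],[[0,5.5,0],[0,0,5.5],195],[[0,5.5,0],[0,0,5.5],195]]'
```

```text
0.017
clock: 1.48
position: [0.4642, 0.0522, 0.2439]
ee_rot: [1.0, -0.023, -0.002, 0.001]
ft_force: [2.2, -0.2, 0.1]
grip_width: 0.238
```

```bash
python3 -m pendant '[[[0.5,0.5,0],[0,0,-2],195],[[0,0,0],[0,0,0],195]]'; python3 - <<'E'
from h import *
from workcell import manip
o=manip.get_obs();c=manip.camera("wrist");im=c["pixels"];cv2.imwrite("pics/w0.png",im[:,:,::-1])
print(np.round(o["position"],4),np.round(c["hand_eye"],3).tolist())
T=np.eye(4);T[:3,:3]=R.from_quat(o["ee_rot"]).as_matrix();T[:3,3]=o["position"];T=T@c["hand_eye"]
c["origin"]=T[:3,3];c["rotation"]=R.from_matrix(T[:3,:3]).as_quat()
hsv=cv2.cvtColor(im,cv2.COLOR_RGB2HSV);b=(hsv[...,2]>100)&(hsv[...,1]>110)
n,l,s,ce=cv2.connectedComponentsWithStats(b.astype(np.uint8));P=pts(c)
for i in range(1,n):
    if s[i,4]>200: 
        w=cast(c,np.argwhere(l==i)[:,::-1],.059);print(ce[i].round(),s[i,4],w.mean(0).round(4),w.min(0)[:2].round(3),w.max(0)[:2].round(3),np.median(P[...,2][l==i]).round(4))
E
```

```text
clock: 1.72
position: [0.4683, 0.0621, 0.2437]
ee_rot: [0.999, -0.036, -0.003, 0.001]
ft_force: [-0.2, 0.1, 0.7]
grip_width: 0.234
[0.4683 0.0621 0.2437] [[1.0, 0.0, -0.0, 0.0], [0.0, 0.962, 0.274, -0.069], [0.0, -0.274, 0.962, -0.126], [0.0, 0.0, 0.0, 1.0]]
[403.  44.] 270 [0.6192 0.1812 0.059 ] [0.606 0.165] [0.649 0.21 ] 0.0316
[331.  87.] 407 [0.5499 0.1468 0.059 ] [0.532 0.134] [0.575 0.177] 0.0332
[350. 200.] 32408 [0.5713 0.0242 0.059 ] [ 0.433 -0.121] [0.695 0.122] 0.0451
```

View pics/w0.png

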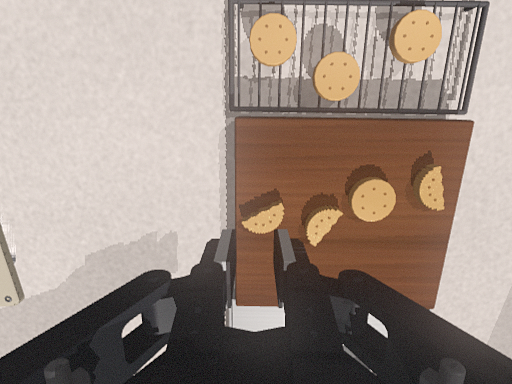

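```bash
python3 -m pendant '[[[0.3,0,-5],[0.3,0,0],195],[[0,0,-5],[0,0,0],195],[[0,0,-5],[0,0,0],195],[[0,0,-1.5],[0,0,0],195],[[0,0,0],[0,0,0],195]]'
```

```text
clock: 2.4
position: [0.4716, 0.0572, 0.076]
ee_rot: [0.999, -0.038, -0.002, -0.001]
ft_force: [-0.3, -1.1, 0.3]
grip_width: 0.235
```

```bash
python3 -m pendant '[[[0,0,-0.9],[0,0,0],195],[[0,0,0],[0,0,0],195]]'; python3 - <<'E'
from h import *
from workcell import manip
im=manip.camera("wrist")["pixels"];cv2.imwrite("pics/w1.png",im[:,:,::-1])
E
```

```text
clock: 2.65
position: [0.4736, 0.0569, 0.0692]
ee_rot: [0.999, -0.038, 0.001, -0.001]
ft_force: [-0.0, -0.6, 0.7]
grip_width: 0.233
```

View pics/w1.png

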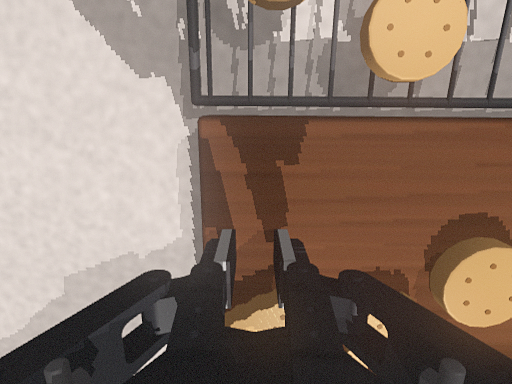

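The half A's straight edge is seen just ahead between the pads at (255,318); whole is well clear. Lower slightly and push.

```bash
python3 -m pendant '[[[0,0,-0.35],[0,0,0],195],[[0,0,0],[0,0,0],195],[[-0.1,-1.5,0],[0,0,0],195],[[-0.1,-1.5,0],[0,0,0],195],[[-0.1,-1.5,0],[0,0,0],195],[[-0.1,-1.5,0],[0,0,0],195],[[0,0,0],[0,0,0],195]]';python3 - <<'E'
from h import *
from workcell import manip
for n in("side","wrist"):
    im=manip.camera(n)["pixels"]
    if n=="side": im=cv2.resize(im[110:290,150:350],None,fx=3,fy=3,interpolation=cv2.INTER_CUBIC)
    cv2.imwrite(f"pics/{n}2.png",im[:,:,::-1])
E
```

```text
clock: 3.58
position: [0.4702, -0.0088, 0.0674]
ee_rot: [0.999, -0.039, 0.002, -0.001]
ft_force: [-0.1, 1.2, -0.6]
grip_width: 0.238
```

View pics/side2.png

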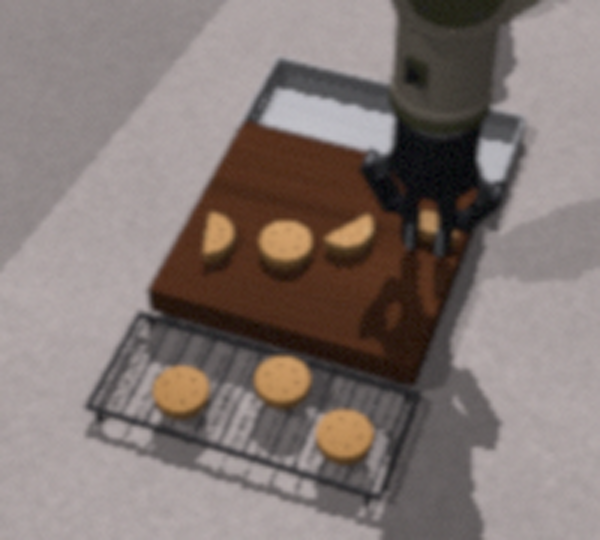

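View pics/wrist2.png

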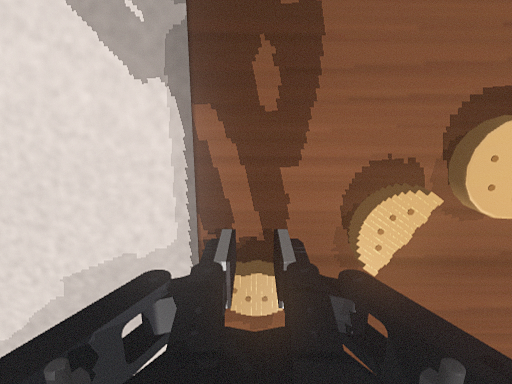

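```bash
python3 - <<'E'
from h import *
from workcell import manip
c=dict(np.load("side0.npz"))
print(cast(c,[[293,184],[288.3,194.3],[293,190],[302,190]],.059).round(3))
o=manip.get_obs();c=manip.camera("wrist")
T=np.eye(4);T[:3,:3]=R.from_quat(o["ee_rot"]).as_matrix();T[:3,3]=o["position"];T=T@c["hand_eye"]
c["origin"]=T[:3,3];c["rotation"]=R.from_matrix(T[:3,:3]).as_quat()
print(cast(c,[[255,262],[255,277],[255,314],[226,262],[281,262]],.059).round(4));P=pts(c)
for v in range(235,320,6): print(v,P[v,222].round(4),P[v,255].round(4))
E
```

```text
[[ 0.472 -0.03   0.059]
 [ 0.477  0.011  0.059]
 [ 0.468 -0.008  0.059]
 [ 0.443 -0.015  0.059]]
[[ 0.4704 -0.0129  0.059 ]
 [ 0.4697 -0.0216  0.059 ]
 [ 0.468  -0.0442  0.059 ]
 [ 0.4556 -0.0117  0.059 ]
 [ 0.4837 -0.014   0.059 ]]
235 [0.4556 0.0047 0.0621] [ 0.4712 -0.004   0.0455]
241 [0.4564 0.005  0.0697] [ 0.4709 -0.0071  0.0464]
247 [0.457  0.0048 0.0756] [ 0.4706 -0.0115  0.0448]
253 [0.4578 0.0055 0.0826] [ 0.4703 -0.0149  0.0453]
259 [0.4752 0.0618 0.1934] [ 0.4701 -0.0185  0.0455]
265 [0.4588 0.0053 0.0922] [ 0.4699 -0.0202  0.0493]
271 [0.4593 0.0055 0.0971] [ 0.4698 -0.0205  0.0549]
277 [0.4596 0.0052 0.1007] [ 0.4697 -0.0216  0.059 ]
283 [0.4602 0.0059 0.1057] [ 0.4695 -0.0253  0.0588]
289 [0.4604 0.0053 0.1083] [ 0.4692 -0.0288  0.0589]
295 [0.4605 0.0043 0.1101] [ 0.469  -0.0318  0.0598]
301 [0.4605 0.0031 0.1117] [ 0.4687 -0.0357  0.0596]
307 [0.4605 0.0015 0.1126] [ 0.4683 -0.04    0.0587]
313 [0.4606 0.001  0.1148] [ 0.468  -0.0439  0.0586]
319 [ 0.4605 -0.0007  0.1155] [ 0.467  -0.0588  0.045 ]
```

The edge of A is at y=−0.0205, flush against the fingers as predicted. Continue to the pan.

```bash
python3 -m pendant '[[[-0.1,-1.5,0],[0,0,0],195],[[-0.1,-1.5,0],[0,0,0],195],[[-0.1,-1.5,0],[0,0,0],195],[[-0.1,-1.5,0],[0,0,0],195],[[-0.1,-1.5,0],[0,0,0],195],[[-0.1,-1.5,0],[0,0,0],195],[[-0.1,-1.5,0],[0,0,0],195],[[-0.1,-1.5,0],[0,0,0],195],[[0,-1.5,0],[0,0,0],195],[[0,0,0],[0,0,0],195],[[0,0,3],[0,0,0],195]]'
```

```text
clock: 5.1
position: [0.4601, -0.151, 0.0961]
ee_rot: [0.999, -0.038, 0.0, -0.002]
ft_force: [0.5, -0.3, 0.7]
grip_width: 0.237
```

```bash
python3 -m pendant '[[[0,0,4],[0,0,0],195],[[2,5,0],[0,0,0],195],[[2,5,0],[0,0,0],195],[[2,5,0],[0,0,0],195],[[1.8,4.5,0],[0,0,0],195],[[0,0,0],[0,0,0],195]]';python3 - <<'E'
from h import *
from workcell import manip
for n in("side","wrist"):
    im=manip.camera(n)["pixels"]
    if n=="side": im=cv2.resize(im[110:290,150:350],None,fx=3,fy=3,interpolation=cv2.INTER_CUBIC)
    cv2.imwrite(f"pics/{n}3.png",im[:,:,::-1])
E
```

```text
clock: 5.85
position: [0.5406, 0.0532, 0.1404]
ee_rot: [0.999, -0.037, 0.003, -0.003]
ft_force: [-0.3, -0.0, 0.6]
grip_width: 0.233
```

View pics/side3.png

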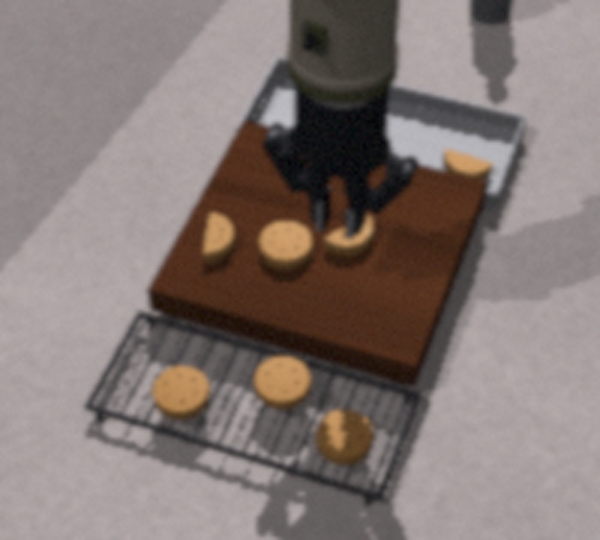

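View pics/wrist3.png

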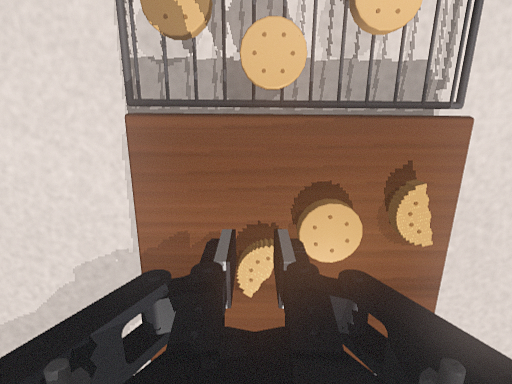

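A lies in the pan (side crop (465,163)); B is at wrist (258,268), whole at (331,231). Descend behind B.

```bash
python3 -m pendant '[[[-0.3,-0.3,-3.5],[0,0,0],195],[[0,0,-3],[0,0,0],195],[[0,0,0],[0,0,0],195],[[0,0,-0.6],[0,0,0],195],[[0,0,0],[0,0,0],195]]'
```

```text
clock: 6.58
position: [0.5373, 0.04, 0.0694]
ee_rot: [0.999, -0.044, 0.004, 0.0]
ft_force: [-0.5, -0.4, 0.3]
grip_width: 0.235
```

```bash
python3 -m pendant '[[[0,0,-0.35],[0,0,0],195],[[0,-1,0],[0,0,0],195],[[-0.1,-1.5,0],[0,0,0],195],[[-0.1,-1.5,0],[0,0,0],195],[[0,0,0],[0,0,0],195]]';python3 - <<'E'
from h import *
from workcell import manip
for n in("side","wrist"):
    im=manip.camera(n)["pixels"]
    if n=="side": im=cv2.resize(im[110:290,150:350],None,fx=3,fy=3,interpolation=cv2.INTER_CUBIC)
    cv2.imwrite(f"pics/{n}4.png",im[:,:,::-1])
E
```

```text
clock: 7.2
position: [0.5362, -0.0042, 0.0674]
ee_rot: [0.999, -0.044, 0.005, 0.001]
ft_force: [0.5, 0.4, 0.9]
grip_width: 0.233
```

View pics/side4.png

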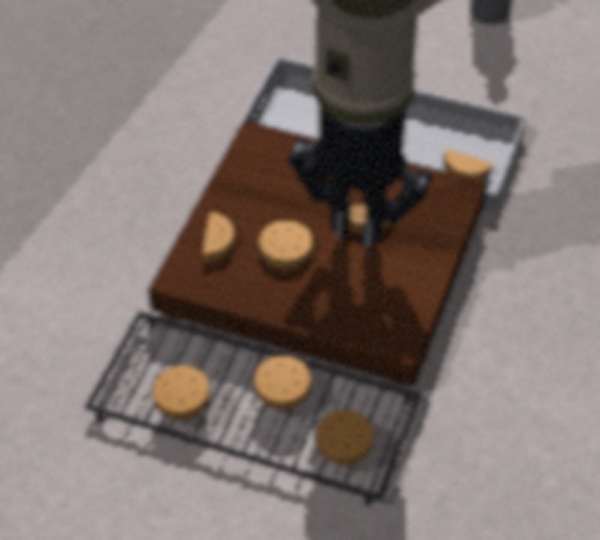

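View pics/wrist4.png

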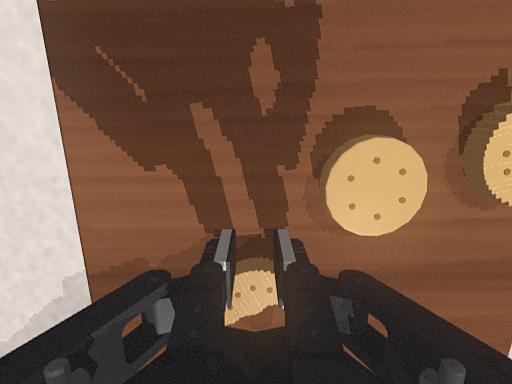

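B is caught between the pads (wrist (252,292)), whole unmoved. Continue.

```bash
python3 -m pendant '[[[-0.1,-1.5,0],[0,0,0],195],[[-0.1,-1.5,0],[0,0,0],195],[[-0.1,-1.5,0],[0,0,0],195],[[-0.1,-1.5,0],[0,0,0],195],[[-0.1,-1.5,0],[0,0,0],195],[[-0.1,-1.5,0],[0,0,0],195],[[-0.1,-1.5,0],[0,0,0],195],[[-0.1,-1.5,0],[0,0,0],195],[[0,-1.5,0],[0,0,0],195],[[0,0,0],[0,0,0],195]]';python3 - <<'E'
from h import *
from workcell import manip
for n in("side","wrist"):
    im=manip.camera(n)["pixels"]
    if n=="side": im=cv2.resize(im[110:290,150:350],None,fx=3,fy=3,interpolation=cv2.INTER_CUBIC)
    cv2.imwrite(f"pics/{n}5.png",im[:,:,::-1])
E
```

```text
clock: 8.55
position: [0.5273, -0.1475, 0.0674]
ee_rot: [0.999, -0.044, 0.005, 0.0]
ft_force: [-0.6, -0.2, -0.6]
grip_width: 0.233
```

View pics/side5.png

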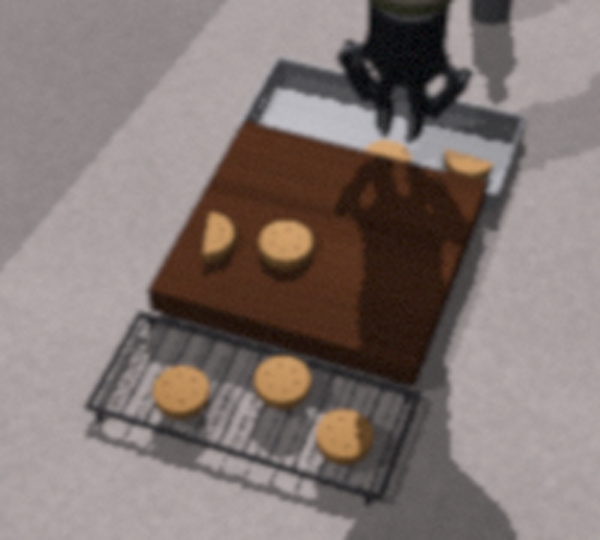

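View pics/wrist5.png

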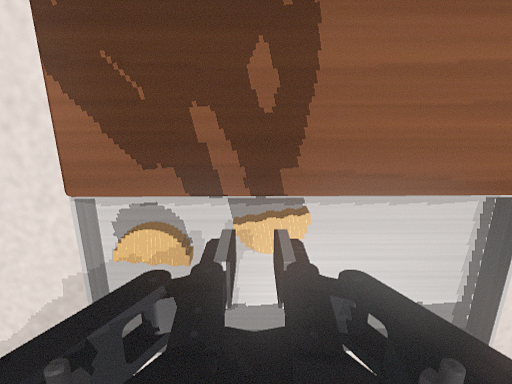

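Both A (153,243) and B (272,228) are in the pan. Now C.

```bash
python3 -m pendant '[[[0,0,5],[0,0,0],195],[[0,0,2],[0,0,0],195],[[3.3,5.4,0],[0,0,0],195],[[3.3,5.4,0],[0,0,0],195],[[3.3,5.4,0],[0,0,0],195],[[3.3,5.4,0],[0,0,0],195],[[0.5,1,0],[0,0,0],195],[[0,0,0],[0,0,0],195]]'
```

```text
clock: 9.65
position: [0.6617, 0.0865, 0.1397]
ee_rot: [0.999, -0.041, 0.005, -0.001]
ft_force: [0.1, 0.7, -0.3]
grip_width: 0.233
```

```bash
python3 - <<'E'
from h import *
from workcell import manip
o=manip.get_obs();c=manip.camera("wrist");im=c["pixels"];cv2.imwrite("pics/w6.png",im[:,:,::-1])
T=np.eye(4);T[:3,:3]=R.from_quat(o["ee_rot"]).as_matrix();T[:3,3]=o["position"];T=T@c["hand_eye"]
c["origin"]=T[:3,3];c["rotation"]=R.from_matrix(T[:3,:3]).as_quat();P=pts(c)
hsv=cv2.cvtColor(im,cv2.COLOR_RGB2HSV);b=(hsv[...,2]>150)&(hsv[...,1]>80)&(P[...,2]>.055)&(P[...,2]<.063)
n,l,s,ce=cv2.connectedComponentsWithStats(b.astype(np.uint8))
for i in range(1,n):
    if s[i,4]>100:
        w=P[l==i];print(ce[i].round(),w.mean(0).round(4),w.min(0)[:2].round(3),w.max(0)[:2].round(3))
E
python3 -m pendant '[[[0.4,0,-3.5],[0,0,0],195],[[0,0.2,-3],[0,0,0],195],[[0,0,0],[0,0,0],195],[[0,0,-0.6],[0,0,0],195],[[0,0,0],[0,0,0],195]]'
```

```text
[258. 270.] [0.6612 0.0336 0.059 ] [0.647 0.008] [0.674 0.059]
[177. 267.] [0.5978 0.0418 0.0591] [0.581 0.033] [0.612 0.049]
clock: 10.32
position: [0.6658, 0.0802, 0.0706]
ee_rot: [0.999, -0.045, 0.007, 0.0]
ft_force: [-0.0, -0.5, 0.1]
grip_width: 0.234
```

View pics/w6.png

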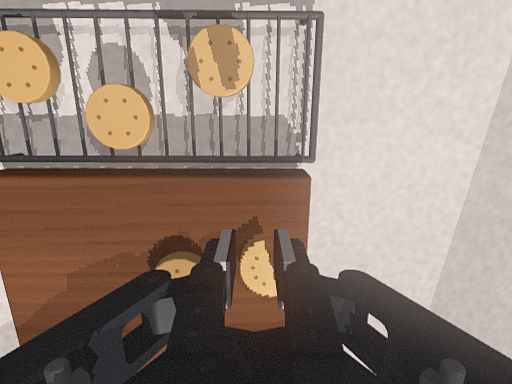

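C is confirmed at (0.662, 0.033), nearest end y=0.059, centred between pads. Push with a check midway.

```bash
python3 -m pendant '[[[0,0,-0.45],[0,0,0],195],[[0,-1,0],[0,0,0],195],[[0,-1.2,0],[0,0,0],195],[[0,-1.2,0],[0,0,0],195],[[0,-1.2,0],[0,0,0],195],[[0,0,0],[0,0,0],195]]';python3 - <<'E'
from h import *
from workcell import manip
for n in("side","wrist"):
    im=manip.camera(n)["pixels"]
    if n=="side": im=cv2.resize(im[110:290,150:350],None,fx=3,fy=3,interpolation=cv2.INTER_CUBIC)
    cv2.imwrite(f"pics/{n}7.png",im[:,:,::-1])
E
```

```text
clock: 11.08
position: [0.667, 0.0291, 0.068]
ee_rot: [0.999, -0.046, 0.008, 0.001]
ft_force: [0.7, -0.2, -0.2]
grip_width: 0.234
```

View pics/side7.png

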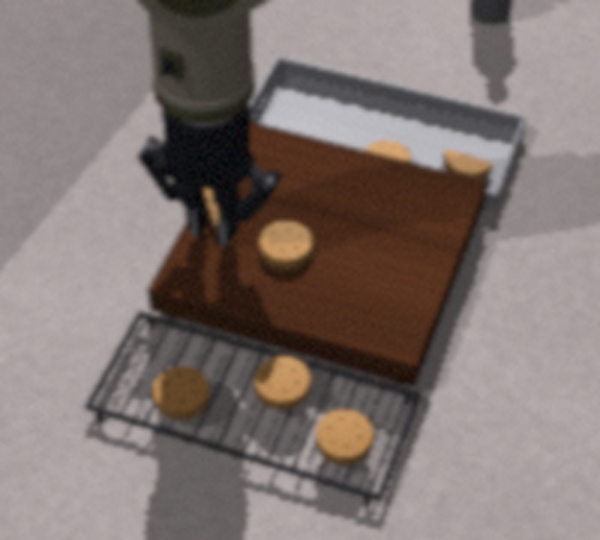

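View pics/wrist7.png

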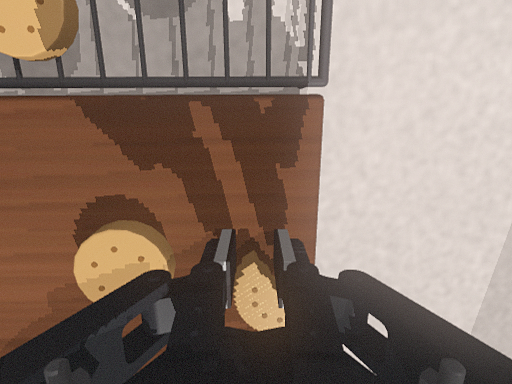

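C's point is wedged in the gap and moving with the fingers (wrist (258,295)); whole well clear.

```bash
python3 -m pendant '[[[0,-1.5,0],[0,0,0],195],[[0,-1.5,0],[0,0,0],195],[[-0.1,-1.5,0],[0,0,0],195],[[-0.1,-1.5,0],[0,0,0],195],[[-0.2,-1.5,0],[0,0,0],195],[[-0.2,-1.5,0],[0,0,0],195],[[-0.2,-1.5,0],[0,0,0],195],[[0,0,0],[0,0,0],195]]';python3 - <<'E'
from h import *
from workcell import manip
for n in("wrist",):
    im=manip.camera(n)["pixels"]
    cv2.imwrite(f"pics/{n}8.png",im[:,:,::-1])
E
```

```text
clock: 12.18
position: [0.6578, -0.0823, 0.068]
ee_rot: [0.999, -0.045, 0.008, 0.0]
ft_force: [0.5, 0.2, -0.1]
grip_width: 0.239
```

View pics/wrist8.png

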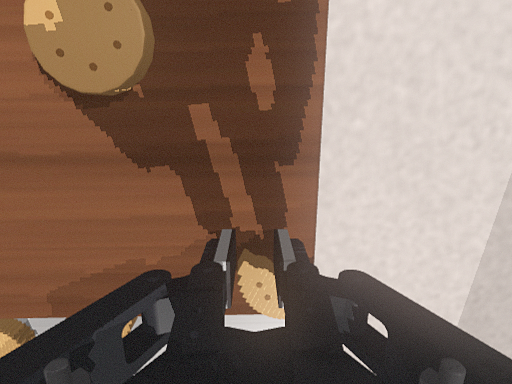

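```bash
python3 -m pendant '[[[-0.1,-1.5,0],[0,0,0],195],[[-0.1,-1.5,0],[0,0,0],195],[[-0.1,-1.5,0],[0,0,0],195],[[-0.1,-1.5,0],[0,0,0],195],[[-0.1,-1.5,0],[0,0,0],195],[[0,-1,0],[0,0,0],195],[[0,0,0],[0,0,0],195]]';python3 - <<'E'
from h import *
from workcell import manip
for n in("side","wrist"):
    im=manip.camera(n)["pixels"]
    if n=="side": im=cv2.resize(im[110:290,150:350],None,fx=3,fy=3,interpolation=cv2.INTER_CUBIC)
    cv2.imwrite(f"pics/{n}9.png",im[:,:,::-1])
E
```

```text
clock: 13.1
position: [0.6524, -0.1717, 0.068]
ee_rot: [0.999, -0.045, 0.008, 0.0]
ft_force: [-0.3, -0.1, -0.2]
grip_width: 0.233
```

View pics/side9.png

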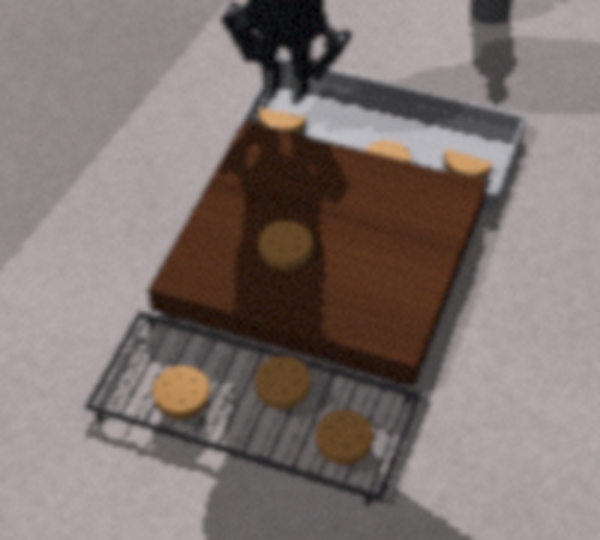

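View pics/wrist9.png

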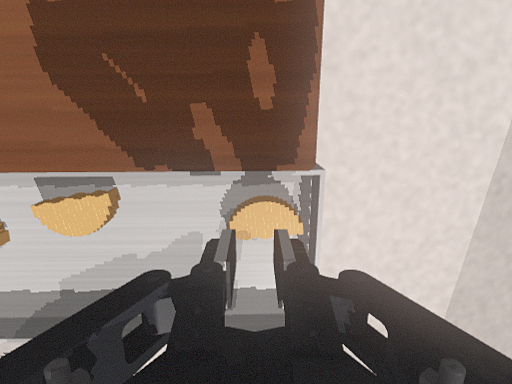

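C dropped into the pan too (wrist (266,218)). Raise the arm and measure everything from above.

```bash
python3 -m pendant '[[[0,0,5],[0,0,0],195],[[0,0,5],[0,0,0],195],[[-2,1,5],[0,0,0],195],[[-5,1,0],[0,0,0],195],[[0,0,0],[0,0,0],195],[[0,0,0],[0,0,0],195]]';python3 - <<'E'
from h import *
from workcell import manip
o=manip.get_obs();c=manip.camera("wrist");im=c["pixels"];cv2.imwrite("pics/w10.png",im[:,:,::-1])
T=np.eye(4);T[:3,:3]=R.from_quat(o["ee_rot"]).as_matrix();T[:3,3]=o["position"];T=T@c["hand_eye"]
c["origin"]=T[:3,3];c["rotation"]=R.from_matrix(T[:3,:3]).as_quat();
C=np.array([.571,.0015]);a=np.radians(-4.9);ex=np.array([np.cos(a),np.sin(a)]);ey=np.array([-ex[1],ex[0]]);pan=C-.183*ey
for n,c in(("wrist",c),("side",manip.camera("side")),("scene",manip.camera("scene"))):
  P=pts(c);im=c["pixels"];hsv=cv2.cvtColor(im,cv2.COLOR_RGB2HSV);b=(hsv[...,2]>85)&(hsv[...,1]>(80 if n=="wrist" else 110))&(P[...,2]<.065)&(P[...,2]>.008)&(P[...,0]>.4)&(P[...,0]<.75)&(abs(P[...,1])<.26)
  if n=="wrist": b&=(P[...,1]<-.12)
  k,l,s,ce=cv2.connectedComponentsWithStats(b.astype(np.uint8))
  for i in range(1,k):
    if s[i,4]>(100 if n=="wrist" else 20):
        w=P[l==i];m=w.mean(0);d=m[:2]-pan;print(n,ce[i].round(),m.round(3),"zmax",np.percentile(w[:,2],97).round(3),"panframe",(d@ex).round(3),(d@ey).round(3))
  if n!="wrist":
    c0=np.load(n+"0.npz");print("diff bystanders", [int(abs(c0["pixels"][r].astype(int)-im[r]).max()) for r in ((np.s_[115:146,210:228],np.s_[265:320,320:365]) if n=="scene" else (np.s_[80:118,305:324],np.s_[310:365,190:235]))])
    cv2.imwrite(f"pics/{n}10.png",im[:,:,::-1])
E
```

```text
clock: 13.95
position: [0.5802, -0.1425, 0.2216]
ee_rot: [0.999, -0.039, 0.008, -0.001]
ft_force: [-0.7, -0.6, 1.0]
grip_width: 0.236
wrist [300. 158.] [ 0.632 -0.125  0.045] zmax 0.046 panframe 0.071 0.062
wrist [218. 185.] [ 0.54  -0.154  0.017] zmax 0.018 panframe -0.018 0.025
wrist [320. 191.] [ 0.658 -0.171  0.017] zmax 0.018 panframe 0.102 0.019
wrist [150. 194.] [ 0.46  -0.159  0.016] zmax 0.018 panframe -0.097 0.014
side [243. 150.] [ 0.658 -0.162  0.021] zmax 0.047 panframe 0.101 0.027
side [279. 161.] [ 0.537 -0.141  0.027] zmax 0.048 panframe -0.022 0.038
side [305. 165.] [ 0.459 -0.153  0.017] zmax 0.024 panframe -0.099 0.019
side [245. 190.] [0.6   0.023 0.057] zmax 0.063 panframe 0.027 0.207
side [283. 197.] [0.489 0.014 0.045] zmax 0.049 panframe -0.082 0.188
side [282. 203.] [0.489 0.036 0.046] zmax 0.049 panframe -0.084 0.211
side [243. 237.] [0.564 0.163 0.033] zmax 0.037 panframe -0.021 0.344
side [210. 240.] [0.646 0.195 0.033] zmax 0.037 panframe 0.058 0.383
side [264. 254.] [0.497 0.203 0.034] zmax 0.037 panframe -0.091 0.377
diff bystanders [10, 10]
scene [255. 171.] [ 0.463 -0.154  0.02 ] zmax 0.044 panframe -0.094 0.019
scene [236. 177.] [ 0.545 -0.148  0.025] zmax 0.046 panframe -0.013 0.031
scene [204. 186.] [ 0.663 -0.166  0.021] zmax 0.046 panframe 0.106 0.024
scene [246. 203.] [0.6   0.025 0.058] zmax 0.063 panframe 0.027 0.209
scene [277. 232.] [0.568 0.165 0.033] zmax 0.037 panframe -0.017 0.345
scene [303. 232.] [0.499 0.203 0.033] zmax 0.037 panframe -0.089 0.378
scene [260. 247.] [0.649 0.194 0.033] zmax 0.037 panframe 0.061 0.381
diff bystanders [168, 89]
```

View pics/w10.png

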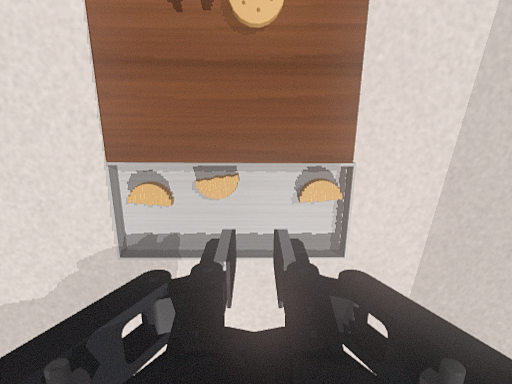

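The wrist picture shows all three halves flat in the pan, at (150,194), (218,185) and (320,191), with tops at 17 mm. The scene view's pixel difference at the bystanders needs a look.

View pics/scene10.png

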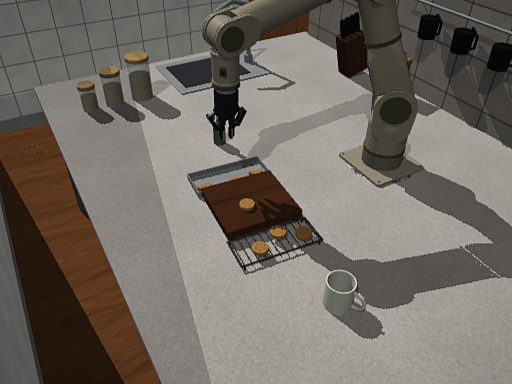

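Only occlusion by the gripper (bottle) and a shadow of the arm (mug). The side view's difference is ≤10 levels at both, so neither moved.

```bash
python3 -c "
from workcell import manip;print(manip.hand_in())"
```

```text
the job is handed in; nothing more can be done
None
```

I pushed the three broken halves one at a time, with two slightly opened fingertips, over the board's −y edge into the pan, and handed the job in at about 14 s.

**Halves:** the last wrist view shows all three lying flat in the pan. Their visible tops are about 17 mm above the counter. In the pan's frame they are at about (−0.097, 0.014), (−0.018, 0.025) and (0.102, 0.019) m.

**Whole biscuit:** it measured (0.600, 0.024) at the end against (0.599, 0.0235) at the start, so it did not move noticeably.

**Mug and bottle:** the side view shows no change at either. The scene view did differ there, from the gripper covering the bottle and the arm's shadow near the mug.

**Checks that disagreed:** the side and scene views put the halves up to about 15 mm differently from the wrist view, and some of their depth readings there reached 48 mm. I put that down to the board's edge mixing into their pixels. All three views still place every half inside the pan.

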